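# Wedge-clamp a freshly glued mosaic tray

### The arm

A 6-joint arm with a two-finger parallel gripper is mounted at the origin on the work surface. World frame = base frame: x ahead of the robot, y to its left, z up, the work surface at z = 0. Lengths are in m, angles in rad, forces in N, time in s.
With the tool pointing down it reaches from about 0.35 to 0.975 m from the base axis. Payload 4.9 kg.
Tool frame: the origin (TCP) lies between the finger pads; the fingertips stand 22 mm ahead of it and the grasp point (between the pads) lies 3 mm ahead of it; z points along the fingers, y is the line along which they close (so a half turn about z gives the same grasp; the last joint's range is limited). The gripper opens to 85 mm and grips with 20 to 120 N. Pads are 22 mm wide; open, the fingers measure 114 mm over their backs; the gripper's body (76 mm by 85 mm) begins 54 mm behind the grasp point. The pads swing forward as they close: fully open they stand 13 mm farther back than shut.
Start: joints at [1.159, 0.053, 1.613, -0, 1.476, -0.119], TCP at [0.18, 0.598, 0.253] pointing down, gripper open.
Joint ranges: [-3.01, 3.01], [-1.01, 2.22], [0.06, 2.58], [-1.02, 4.17], [0.09, 2.62], [-3.14, 3.14]. Speed limits (rad/s): [2.57, 2.57, 3.14, 3.14, 3.14, 3.14].

### API

Orientations are given as a unit quaternion [w, x, y, z].
In Python, from plant import state, grab_frame, get_calibration, job_done, recognise, regions_of gives the robot as it stands.
- The arm moves only by the tool apply_moves, never from a script. Its argument "targets" is a list of rows, each an object with "translation": the shift along the tool's x, y, z normalised to -1 to 1, where 1 is 100 mm, a list of three; "twist": the turn about the tool's z normalised to -1 to 1, where 1 is 0.1 rad; "hand": the opening, from 0 (shut) to 1 (fully open). A call has 1 to 8 rows; each row shifts and turns the commanded pose from where the row before left it, along the tool's axes as they then stand; what a row does not reach is not made up. A row lasts 1/10 s, in which the tool goes at most 50 mm and 8.59 degrees, less where a joint would pass 70% of its speed; a pose out of reach is approached as far as the arm can. A call with a number of a shift or a turn outside -1 to 1 is refused whole. A call with a gripper value outside its range is refused whole. The fingers move at their own pace and stop on an object; the grip force is fixed at half the most. Time passes only in rows, so rows that do not move let the fingers close. It gives the time, the measured TCP pose, the force, the opening and the grip force at its end, in the units of the state.
- state(): the state, without advancing time (a new reading comes with each control period).
- grab_frame(name): name is "scene" or "top" or "wrist"; returns the picture (420x560x3 uint8, red, green, blue); there is no depth.
- get_calibration(name): a dict with "camera_matrix" (3x3 intrinsics, pixels), "D" ([k1, k2, p1, p2, k3] as OpenCV has them; the pictures are not rectified), "pose" (4x4, takes a point from camera to world coordinates). Camera axes: x right, y up, looking along -z (the intrinsics and any distortion apply to the point x, -y, -z); pixel columns grow to the right and rows downward; lengths in m; the calibration is good to about 2 mm. A picture is of the moment at which its call begins: read the wrist's pose just before it. get_calibration takes no time and is no camera call; for the wrist camera it gives the pose at the moment of the call.
- job_done(): hands the job in; it is judged then, once.
Trained networks look in the newest picture that a camera, given by its name, has taken for a name from the list of things; names that differ only in an ending like _2 or _b are one class to them, and where a whole thing is asked for, a point or a joint stands for the part that bears it (a point fixed in the world has none). Each returns a list of dicts, best first, with "score" (0 to 1); they miss things now and then, are a little off and sometimes report something else, mostly with a low value. They report only what shows in the picture. A call takes as long as a camera call. They do not tell look-alikes from the thing itself.
- recognise(camera, query): "point" ([x, y, z] in m, in world coordinates, good to about 4 mm: the middle of the surface that is visible of it).
- regions_of(camera, query): "pixels" (420x560 bool, what is visible of it).
The state is a dict: "time": time; "joint_pos": joint angles; "joint_vel": joint speeds; "joint_efforts": joint torques, N m; "tool_pos": TCP position; "tool_rot": TCP orientation; "contact_force": force on the tool from outside, world axes, zero at the start; "ft_torque": the same for the moment, N m; "gripper_width": opening from 0.0 (shut) to 1.0 (fully open); "grasp_force": force on a finger pad.
Only numpy, scipy, OpenCV 4.12 (cv2) and the standard library are available. Lean on these libraries where they do the work, as an engineer would, in place of code of your own. Each camera call takes 0.05 s, during which the arm holds its last target. There are 200 camera calls.

### The job

The rim of the little mosaic tray has just been glued: clamp it in the wedge clamping board. Bring the sliding bar up gently so that the tray sits square and tight against the fence, lay the red-tabbed thumb wedge flat in the channel between the bar and the ramp cleat, straight side along the bar, let go, and push its tail along the ramp with firm thumb pressure until it jams the bar fast and stays so by itself. Firm is enough: do not ram it, or the tiles spring loose, and do not push the other things on the bench about.

Things in the scene. Friction and masses are not known exactly. Their poses are not given: they have to be found in the camera images.
- jig: wedge clamping board, fixed on the bench: plywood base 300 (x) x 280 (y) x 15 mm, origin under its centre at bench height, z up. At its +x end stands the fence (26 thick, 240 long, top 37 mm above the bench), clamping face at x = +120 mm, looking to -x. In front of it lie tray, sliding bar, channel and ramp cleat in turn towards -x, the cleat's back at about x = -125 mm.
- channel (a point): point on the base, in the channel between bar and ramp cleat, axes as the jig's: lay the wedge's middle here, axes as the jig's; with the bar home it fits with 6 to 14 mm play in x, the bar side at +19.4 mm. The cleat (y -90 to +100 mm of the jig, top 37, bolt heads 42 mm up) has its ramp towards the bar, 1 in 6, so the channel narrows to -y: along there the wedge slides.
- bar: sliding bar 30 (x) x 200 (y) x 22 mm, slides along the jig's x, friction 2 N. Origin under its centre, on the base, axes as the jig's. Its top is 37 mm above the bench; bolt heads 3 mm high at y = +88, -88 mm. It starts 9 to 18 mm short of home. Home, tight on the tray: its origin at x = -15 mm of the jig. A slow push (20 mm/s, 8 N) brings it and the tray home; 50 mm/s bumps it too hard.
- bar_knob (a point): centre (half-way up) of the black knob on the bar, 26 mm across, 30 mm tall, its top 67 mm above the bench: push or pull the bar by it
- tray_mid (a point): centre of the pale wooden tray, 120 x 120 x 18 mm, with 4 x 4 coloured tiles; axes x, y along its sides, z up; a loop handle 12 mm thick runs out 59 mm on its +y side. It lies loose on the base between bar and fence. The point is 9 mm above its underside; home it is at x = +60 mm of the jig. About 0.3 kg. To be held with more than 5 N; more than 20 N springs the tiles.
- wedge_grip (a point): centre of the red lifting tab of the dark wooden wedge (140 g), at first loose on the bench. Tab 16 (x) x 40 (y) x 30 mm tall on the 24 mm high body; the point is 39 mm above the underside and 10 mm to +y of the wedge's middle. Body 130 mm along y: nose at -y 28 mm thick, tail at +y 50 mm. Its side at x = +19.4 mm is straight, goes to the bar; the other is the ramp face, 1 in 6.
- wedge_tail (a point): centre of the wedge's tail end face, 50 x 24 mm, looking to +y. Slid to the jig's -y from the channel point, it binds after 36 to 84 mm: the cleat is set by hand for each job, unmeasured, so feel for it. Push here, no higher than half-way up, with shut fingers, not gripping (pushed high or gripped it cocks): it rubs (3 to 6 N), then stops dead; 12 to 18 N jams it (0.6 N on the tray per N).
- glue_bottle: bystander: amber glue bottle, 54 mm across, 150 mm tall; origin under its centre
- sanding_block: bystander: cork sanding block, 95 x 55 x 28 mm; origin under its centre
- tape_roll: bystander: yellow roll of tape, 90 mm across, 24 mm high; origin under its centre
- mallet: bystander: wooden mallet lying down, 222 mm long, head 56 mm high; origin under its middle
- brush: bystander: flat brush with a wooden handle, 180 mm long, 20 mm high; origin under its middle
- dish: bystander: shallow white dish, 150 mm across, 22 mm high; origin under its centre
- tile_box: bystander: open white box of tiles, 110 x 150 x 35 mm; origin under its centre
Mind the look-alikes: they are no part of the job. Leave any purple look-alike of the part that bears wedge_grip alone.

How it is judged:
By the outcome, as a careful person would: the job done as asked, in the order asked, and still so for the second after the job is handed in, with the robot touching nothing.
It also fails if it takes over 72 s, if anything falls off the work surface, if the arm or the gripper's body presses on something with over 40 N, if the wrist force passes 120 N, or if a joint passes its speed limit or range.

## Working session

There is one attempt and no reset: what is moved stays moved. The work goes in short steps, Python scripts to look and compute and a tool call to move; the robot and the scene stay as the last step left them, time stands still between calls to the robot, and variables do not carry over. Pictures are saved under pics/ and viewed, at most 12 in all, crops included, and the job is handed in when it is done.

Besides the shell and the picture viewer there is one more tool, called by a JSON object that holds its "name" and its "arguments". apply_moves: Moves the arm, as the interface text tells. Its arguments: {"type":"object","properties":{"targets":{"type":"array"}},"required":["targets"]}

```bash
mkdir -p pics; ls; python3 - <<'E'
from plant import *
import cv2,numpy as np
s=state();print(s)
for c in ("top","scene"):
    im=grab_frame(c);cv2.imwrite(f"pics/{c}0.png",im[:,:,::-1])
    k=get_calibration(c);print(c,k["camera_matrix"],k["D"],k["pose"])
    for q in ["jig","bar","bar_knob","tray_mid","wedge_grip","wedge_tail","channel","glue_bottle","mallet","dish","tile_box","tape_roll","sanding_block","brush"]:
        try: print(q,[(np.round(d["point"],3).tolist(),round(d["score"],2)) for d in recognise(c,q)[:3]])
        except Exception as e: print(q,e)
E
```

```text
pics
{'time': 0.0, 'joint_pos': array([ 1.15899882e+00,  5.33564677e-02,  1.61431235e+00, -2.22882404e-05,
        1.47600223e+00, -1.19000410e-01]), 'joint_vel': array([ 0.00123734,  0.00171242, -0.00144001,  0.00065537, -0.00211538,
        0.00115847]), 'joint_efforts': array([ 3.28719514e-03, -3.93671072e+01, -3.70189655e+01,  1.37516322e-04,
        6.72414477e-03, -1.68649755e-06]), 'tool_pos': array([0.18016342, 0.59785695, 0.25205226]), 'tool_rot': array([-2.61870494e-04,  1.45875027e-01,  9.89302480e-01, -1.00572095e-03]), 'contact_force': array([-0.27369304, -0.21536805, -0.16523278]), 'ft_torque': array([ 0.02030714,  0.05142887, -0.01829474]), 'grasp_force': 0.0, 'gripper_width': 0.9996186168343595}
top [[444.6359114    0.         275.0430029 ]
 [  0.         444.6359114  207.64559925]
 [  0.           0.           1.        ]] [0.04514085 0.         0.         0.         0.        ] [[ 0.08964788  0.96781884 -0.23513814  0.26795272]
 [-0.99596541  0.08806605 -0.0172418   0.05012515]
 [ 0.00402075  0.23573515  0.97180902  1.27337061]
 [ 0.          0.          0.         
[... 1223 characters left out ...]
0.015], 0.7)]
bar [([0.51, -0.05, 0.04], 0.76)]
bar_knob [([0.506, -0.047, 0.041], 0.85)]
tray_mid [([0.59, -0.042, 0.026], 0.64)]
wedge_grip [([0.452, 0.34, 0.024], 0.81), ([0.785, 0.189, 0.024], 0.74), ([0.332, 0.566, 0.025], 0.66)]
wedge_tail [([0.331, 0.561, 0.025], 0.92), ([0.446, 0.338, 0.024], 0.79), ([0.785, 0.188, 0.023], 0.74)]
channel [([0.554, -0.006, 0.01], 0.82)]
glue_bottle [([0.641, 0.165, 0.088], 0.87)]
mallet [([0.562, -0.433, 0.037], 0.78), ([0.452, 0.341, 0.023], 0.47)]
dish [([0.533, 0.498, 0.015], 0.81)]
tile_box [([0.695, -0.356, 0.015], 0.57)]
tape_roll [([0.687, -0.23, 0.021], 0.58)]
sanding_block [([0.452, -0.322, 0.027], 0.63)]
brush [([0.666, 0.343, 0.018], 0.55)]
```

View pics/top0.png

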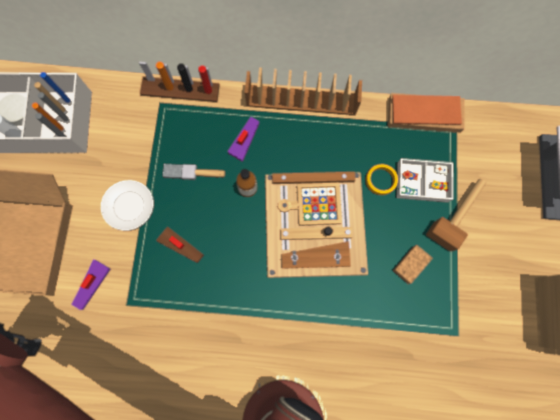

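View pics/scene0.png

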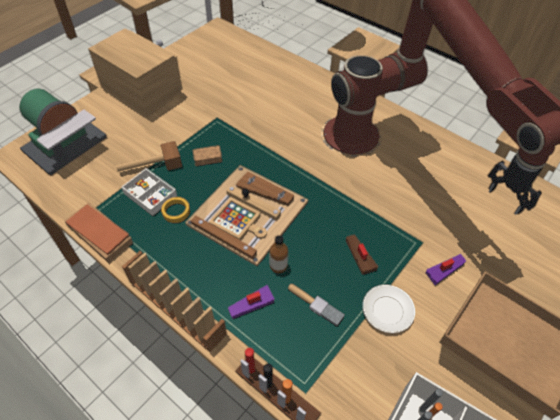

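The top view shows jig at (317,225), its knob at (327,231). Wedge candidates in the top view: dark-brown with red tab at (180,243), purple at (243,138), purple at (90,284). By the description it is the brown one; I check it in a crop and measure.

```bash
cat > h.py <<'E'
from plant import *
import cv2,numpy as np
def w2p(P,k):
    T=np.linalg.inv(np.array(k["pose"])); c=(T[:3,:3]@np.atleast_2d(P).T).T+T[:3,3]
    c=c*[1,-1,-1]
    return cv2.projectPoints(c.reshape(-1,1,3),np.zeros(3),np.zeros(3),np.array(k["camera_matrix"]),np.array(k["D"],float))[0].reshape(-1,2)
def p2w(px,z,k):
    u=cv2.undistortPoints(np.array(px,float).reshape(-1,1,2),np.array(k["camera_matrix"]),np.array(k["D"],float)).reshape(-1,2)
    T=np.array(k["pose"]); d=np.c_[u[:,0],-u[:,1],-np.ones(len(u))]@T[:3,:3].T
    return T[:3,3]+d*((z-T[2,3])/d[:,2])[:,None]
def rect(mask,z,k):
    ys,xs=np.nonzero(mask); W=p2w(np.c_[xs,ys],z,k)[:,:2].astype(np.float32)
    return cv2.minAreaRect(W*1000)
E
python3 - <<'E'
from h import *
for c in ("top","scene"):
    k=get_calibration(c); im=grab_frame(c)
    for q,z in [("jig",.015),("wedge_grip",.024),("tray_mid",.033),("bar",.037),("bar_knob",.067)]:
        for d in regions_of(c,q)[:3]:
            m=d["pixels"];ys,xs=np.nonzero(m);r=rect(m,z,k)
            print(c,q,round(d["score"],2),m.sum(),(int(xs.mean()),int(ys.mean())),np.round(r[0]),np.round(r[1]),round(r[2],1))
    hsv=cv2.cvtColor(im,cv2.COLOR_RGB2HSV)
    red=((hsv[...,0]<6)|(hsv[...,0]>174))&(hsv[...,1]>190)&(hsv[...,2]>120)
    n,l,st,ce=cv2.connectedComponentsWithStats(red.astype(np.uint8))
    for i in range(1,n):
        if st[i,4]>25: print("red",c,st[i,4],ce[i].round(1),p2w([ce[i]],.05,k).round(3))
    if c=="top":
        a=cv2.resize(im[165:285,255:375],(600,600),interpolation=cv2.INTER_CUBIC); b=cv2.resize(im[220:270,155:205],(200,200))
        b=cv2.copyMakeBorder(b,0,400,0,0,cv2.BORDER_CONSTANT)
        cv2.imwrite("pics/c1.png",np.hstack([a,b])[:,:,::-1])
E
```

```text
top jig 0.64 6409 (314, 223) [539. -47.] [304. 281.] 6.3
top wedge_grip 0.8 855 (89, 283) [305. 557.] [ 56. 133.] 73.1
top wedge_grip 0.76 673 (243, 139) [777. 183.] [ 58. 140.] 70.6
top wedge_grip 0.69 708 (178, 244) [437. 330.] [140.  52.] 61.8
top tray_mid 0.61 1963 (315, 203) [589. -26.] [125. 177.] 7.9
top tray_mid 0.59 6837 (314, 223) [537. -46.] [303. 281.] 6.7
top bar 0.89 843 (316, 232) [506. -51.] [ 36. 201.] 6.7
top bar 0.59 669 (178, 244) [432. 328.] [135.  48.] 59.3
top bar_knob 0.77 842 (316, 232) [500. -51.] [ 35. 196.] 6.8
red top 34 [202.   69.4] [[0.975 0.332 0.05 ]]
red top 63 [242.3 136.7] [[0.769 0.187 0.05 ]]
red top 86 [175.6 241.9] [[0.442 0.337 0.05 ]]
red top 81 [ 86.9 281. ] [[0.316 0.558 0.05 ]]
scene jig 0.55 4139 (246, 218) [540. -47.] [310. 285.] 6.6
scene wedge_grip 0.97 719 (251, 302) [784. 184.] [ 54. 133.] 69.1
scene wedge_grip 0.94 548 (361, 254) [441. 331.] [137.  54.] 62.5
scene wedge_grip 0.86 563 (444, 268) [315. 557.] [ 52. 144.] 73.4
scene tray_mid 0.59 1330 (236, 219) [592. -24.] [122. 183.] 6.2
scene bar 0.55 618 (253, 202) [507. -48.] [ 53. 206.] 6.0
scene bar_knob 0.67 661 (252, 201) [526. -32.] [ 54. 201.] 6.4
scene bar_knob 0.67 696 (319, 306) [685. 334.] [ 47. 173.] 2.0
```

View pics/c1.png

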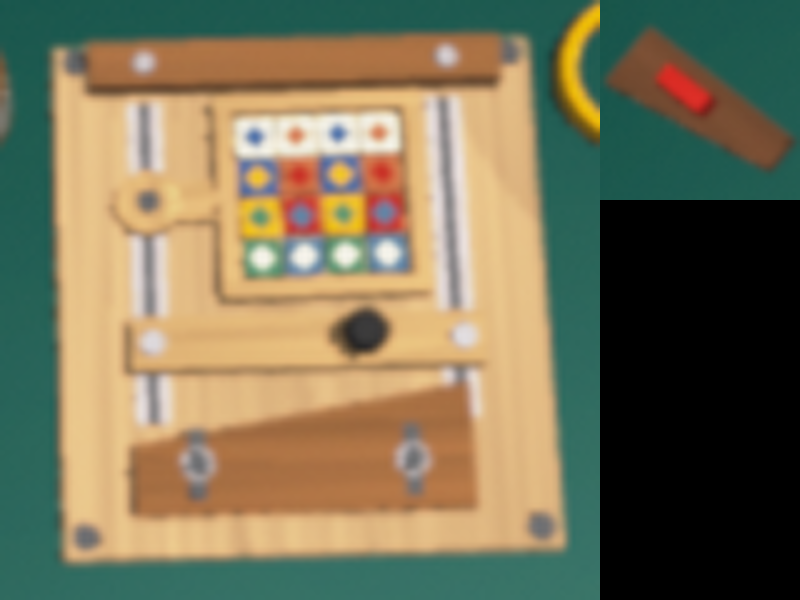

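The crop shows the brown wedge with red tab: tail at upper left, nose at lower right, straight side upper right. The knob is on the bar at crop (365,330), and the cleat is below it with its ramp rising to the right (-y). I fly to above the jig first.

```bash
cat >> h.py <<'E'
def yaw():
    w,x,y,z=state()["tool_rot"]; from scipy.spatial.transform import Rotation as R
    M=R.from_quat([x,y,z,w]).as_matrix(); return np.arctan2(M[1,1],M[0,1]),M
def plan(pos,th_deg,n,frm=None):
    """rows: from measured (or given) pose to pos, tool-y yaw th; tool x = yaw+90, z down"""
    s=state(); p=np.array(s["tool_pos"]) if frm is None else np.array(frm[0]); t=yaw()[0] if frm is None else np.radians(frm[1])
    dt=np.radians(th_deg)-t; d=(np.array(pos)-p)/n
    for i in range(n):
        a=t+dt*i/n
        x=np.array([-np.sin(a),np.cos(a),0]); y=np.array([np.cos(a),np.sin(a),0])
        print(np.round([d@x*10,d@y*10,-d[2]*10,-dt/n*10],3).tolist())
def J(x,y,o=(.539,-.047),th=6.5):
    c,s=np.cos(np.radians(th)),np.sin(np.radians(th)); return np.array([o[0]+c*x-s*y,o[1]+s*x+c*y])
E
python3 - <<'E'
from h import *
k=get_calibration("wrist"); s=state(); _,M=yaw()
print(k["camera_matrix"],k["D"]); T=np.array(k["pose"]); print((M.T@(T[:3,3]-s["tool_pos"])).round(3)); print((M.T@T[:3,:3]).round(3))
plan([.46,-.04,.32],6.5,16)
E
```

```text
[[351.24682931   0.         281.02080307]
 [  0.         351.24682931 214.09481029]
 [  0.           0.           1.        ]] [-0.08671563  0.          0.          0.          0.        ]
[ 0.08   0.001 -0.121]
[[ 0.     0.949  0.315]
 [ 1.    -0.001  0.001]
 [ 0.001  0.315 -0.949]]
[-0.282, -0.332, -0.042, 0.728]
[-0.306, -0.31, -0.042, 0.728]
[-0.328, -0.287, -0.042, 0.728]
[-0.348, -0.262, -0.042, 0.728]
[-0.366, -0.237, -0.042, 0.728]
[-0.382, -0.209, -0.042, 0.728]
[-0.396, -0.181, -0.042, 0.728]
[-0.408, -0.152, -0.042, 0.728]
[-0.418, -0.122, -0.042, 0.728]
[-0.426, -0.091, -0.042, 0.728]
[-0.431, -0.06, -0.042, 0.728]
[-0.435, -0.028, -0.042, 0.728]
[-0.436, 0.004, -0.042, 0.728]
[-0.434, 0.035, -0.042, 0.728]
[-0.43, 0.067, -0.042, 0.728]
[-0.424, 0.098, -0.042, 0.728]
```

{"name": "apply_moves", "arguments": {"targets": [{"translation": [-0.28,-0.33,-0.03],"twist": 0.73,"hand": 0},{"translation": [-0.3,-0.31,-0.03],"twist": 0.73,"hand": 0},{"translation": [-0.32,-0.28,-0.03],"twist": 0.73,"hand": 0},{"translation": [-0.34,-0.25,-0.03],"twist": 0.73,"hand": 0},{"translation": [-0.35,-0.22,-0.03],"twist": 0.73,"hand": 0},{"translation": [-0.37,-0.19,-0.03],"twist": 0.73,"hand": 0},{"translation": [-0.38,-0.16,-0.03],"twist": 0.73,"hand": 0},{"translation": [-0.39,-0.13,-0.03],"twist": 0.73,"hand": 0}]}}

```text
time: 2.9
tool_pos: [0.3194, 0.2904, 0.2777]
tool_rot: [0.0, 0.426, 0.905, 0.0]
contact_force: [-0.1, -0.3, 0.5]
gripper_width: -0.003
grasp_force: 0.0
```

{"name": "apply_moves", "arguments": {"targets": [{"translation": [-0.4,-0.1,-0.03],"twist": 0.73,"hand": 0},{"translation": [-0.4,-0.07,-0.03],"twist": 0.73,"hand": 0},{"translation": [-0.4,-0.04,-0.03],"twist": 0.73,"hand": 0},{"translation": [-0.4,0,-0.03],"twist": 0.73,"hand": 0},{"translation": [-0.4,0.03,-0.03],"twist": 0.73,"hand": 0},{"translation": [-0.4,0.06,-0.03],"twist": 0.73,"hand": 0},{"translation": [-0.3,0.1,-0.03],"twist": 0.73,"hand": 0},{"translation": [-0.1,0.1,0],"twist": 0.73,"hand": 0}]}}

```text
time: 3.7
tool_pos: [0.4572, 0.0378, 0.299]
tool_rot: [0.001, 0.67, 0.743, 0.0]
contact_force: [-0.8, 0.2, 0.9]
gripper_width: 0.003
grasp_force: 0.0
```

{"name": "apply_moves", "arguments": {"targets": [{"translation": [0,0,0],"twist": 0,"hand": 0},{"translation": [0,0,0],"twist": 0,"hand": 0},{"translation": [0,0,0],"twist": 0,"hand": 0}]}}

```text
time: 4.0
tool_pos: [0.4558, 0.041, 0.2982]
tool_rot: [-0.0, 0.666, 0.746, -0.0]
contact_force: [-0.1, 0.2, 0.6]
gripper_width: -0.002
grasp_force: 0.0
```

```bash
python3 - <<'E'
from h import *
s=state(); print(s["time"],s["tool_pos"],np.degrees(yaw()[0]),s["joint_pos"].round(2),s["contact_force"])
k=get_calibration("wrist"); im=grab_frame("wrist"); np.save("w1.npy",im); import pickle; pickle.dump(k,open("w1.pkl","wb"))
cv2.imwrite("pics/w1.png",cv2.resize(im,(800,600))[:,:,::-1])
E
```

```text
4.0 [0.45575122 0.04097234 0.2982301 ] 6.411401853536696 [-0.07 -0.39  1.93  0.    1.6  -0.19] [-0.14347275  0.21923212  0.62187949]
```

View pics/w1.png

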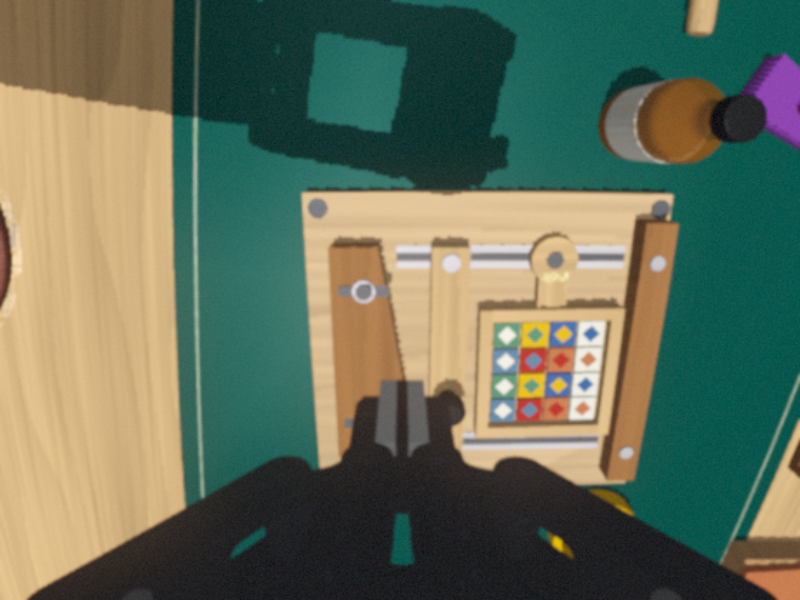

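The wrist view shows the jig clearly: base corners at (302,191) and (673,193), fence on the right, bar end at (430–468,246), knob partly hidden by the fingers at (452,408), and tray slightly below the fence with a gap. I fit the poses from these.

```bash
python3 - <<'E'
from h import *
import pickle; from scipy.optimize import least_squares
k=pickle.load(open("w1.pkl","rb")); im=np.load("w1.npy"); kt=get_calibration("top")
W=[((-150,140,15),(302,191)),((150,140,15),(673,193)),((120,120,37),(637,221)),((146,120,37),(679,223)),((120,-120,37),(602,474)),((146,-120,37),(634,480))]
S=.7
f=lambda v:np.concatenate([(w2p([[*J(a[0]/1e3,a[1]/1e3,v[:2],v[2]),a[2]/1e3]],k)[0]-np.array(b)*S+.15) for a,b in W])
r=least_squares(f,[.539,-.047,6.5]); v=r.x; print("wrist fit",v,r.fun.round(1))
Wt=[((-150,140,15),(63,562)),((150,140,15),(53,47)),((150,-140,15),(529,37)),((-150,-140,15),(566,549)),((120,120,37),(90,84)),((146,120,37),(88,42)),((146,-120,37),(500,36)),((120,-120,37),(500,79))]
g=lambda v:np.concatenate([(w2p([[*J(a[0]/1e3,a[1]/1e3,v[:2],v[2]),a[2]/1e3]],kt)[0]-(np.array([255,165])+np.array(b)/5)) for a,b in Wt])
r=least_squares(g,[.539,-.047,6.5]); print("top fit",r.x,r.fun.round(1))
def inj(px,z):
    p=p2w([np.array(px)*S],z,k)[0,:2]-v[:2]; t=np.radians(v[2]); return np.round(np.array([np.cos(t)*p[0]+np.sin(t)*p[1],-np.sin(t)*p[0]+np.cos(t)*p[1]])*1000,1)
for n,px,z in [("bar -x top +y",(430,246),.037),("bar +x top +y",(469,246),.037),("bar -x lower",(430,370),.037),("bolt",(451,264),.040),("knob top",(452,408),.067),("cleat back",(330,245),.037),("cleat front +y",(380,245),.037),("cleat front",(404,375),.037),("tray TL",(479,308),.033),("tray TR",(623,306),.033),("tray BR",(612,440),.033),("tray BL",(475,436),.033)]: print(n,inj(px,z))
E
```

```text
wrist fit [ 0.53656533 -0.04696067  6.53484374] [-1.5 -0.1 -1.6 -0.1  5.3  0.  -2.  -1.1  1.7  3.4 -2.  -1.4]
top fit [ 0.53649619 -0.04756118  6.44496402] [ 0.2 -0.5  0.3  0.4 -0.5  0.4 -0.5 -0.1 -0.1  0.4  0.1  0.2 -0.  -0.3
  0.6 -0.4]
bar -x top +y [-47.   99.4]
bar +x top +y [-16.7  99.4]
bar -x lower [-45.3  -6.3]
bolt [-30.6  85.8]
knob top [-29.  -25.4]
cleat back [-124.4  100.4]
cleat front +y [-85.7 100.3]
cleat front [-67.2 -10.9]
tray TL [-6.  47.3]
tray TR [113.9  48.8]
tray BR [123.  -80.3]
tray BL [ -3.5 -73.8]
```

```bash
sed -i 's/o=(.539,-.047),th=6.5/o=(.5365,-.0473),th=6.48/' h.py; python3 - <<'E'
from h import *
kt=get_calibration("top"); p=p2w([[255+365/5,165+330/5]],.065,kt)[0,:2]-np.array([.5365,-.0473]); t=np.radians(6.48); print(np.cos(t)*p[0]+np.sin(t)*p[1],-np.sin(t)*p[0]+np.cos(t)*p[1])
a=[*J(-.076,-.027),.13]; plan(a,6.48,5)
plan([*J(-.076,-.027),.069],6.48,2,(a,6.48))
E
```

```text
-0.032499431537888146 -0.029193818947786693
[-0.248, -0.011, 0.337, -0.002]
[-0.248, -0.011, 0.337, -0.002]
[-0.248, -0.011, 0.337, -0.002]
[-0.248, -0.011, 0.337, -0.002]
[-0.248, -0.011, 0.337, -0.002]
[0.0, 0.0, 0.305, -0.0]
[0.0, 0.0, 0.305, -0.0]
```

{"name": "apply_moves", "arguments": {"targets": [{"translation": [-0.25,-0.01,0.34],"twist": 0,"hand": 0},{"translation": [-0.25,-0.01,0.34],"twist": 0,"hand": 0},{"translation": [-0.25,-0.01,0.34],"twist": 0,"hand": 0},{"translation": [-0.25,-0.01,0.34],"twist": 0,"hand": 0},{"translation": [-0.25,-0.01,0.32],"twist": 0,"hand": 0},{"translation": [0,0,0.3],"twist": 0,"hand": 0},{"translation": [0,0,0.2],"twist": 0,"hand": 0},{"translation": [0,0,0.12],"twist": 0,"hand": 0}]}}

```text
time: 4.85
tool_pos: [0.4637, -0.0835, 0.0663]
tool_rot: [-0.001, 0.667, 0.745, -0.001]
contact_force: [-0.4, 0.0, 0.0]
gripper_width: -0.002
grasp_force: 0.0
```

{"name": "apply_moves", "arguments": {"targets": [{"translation": [0,0.05,0],"twist": 0,"hand": 0},{"translation": [0,0.05,0],"twist": 0,"hand": 0},{"translation": [0,0.02,0],"twist": 0,"hand": 0},{"translation": [0,0.02,0],"twist": 0,"hand": 0},{"translation": [0,0.02,0],"twist": 0,"hand": 0}]}}

```text
time: 5.35
tool_pos: [0.4818, -0.0828, 0.0693]
tool_rot: [0.001, 0.667, 0.745, 0.0]
contact_force: [-0.4, -0.5, 1.4]
gripper_width: 0.0
grasp_force: 0.5
```

```bash
cat >> h.py <<'E'
def inj(p,o=(.5365,-.0473),th=6.48):
    p=np.array(p)[:2]-o; t=np.radians(th); return np.round(np.array([np.cos(t)*p[0]+np.sin(t)*p[1],-np.sin(t)*p[0]+np.cos(t)*p[1]])*1000,1)
def st():
    s=state(); print(round(s["time"],2),inj(s["tool_pos"]),s["tool_pos"].round(4),np.degrees(yaw()[0]).round(2),"F",inj(s["contact_force"]*1e-3,(0,0)),s["contact_force"][2].round(1),round(s["gripper_width"],3))
E
python3 -c "from h import *;st()"
```

```text
5.35 [-58.4 -29.1] [ 0.4818 -0.0828  0.0693] 6.32 F [-0.4 -0.5] 1.4 0.0
```

{"name": "apply_moves", "arguments": {"targets": [{"translation": [0,0.02,0],"twist": 0,"hand": 0},{"translation": [0,0.02,0],"twist": 0,"hand": 0},{"translation": [0,0.02,0],"twist": 0,"hand": 0},{"translation": [0,0.02,0],"twist": 0,"hand": 0},{"translation": [0,0.02,0],"twist": 0,"hand": 0}]}}

```text
time: 5.85
tool_pos: [0.4909, -0.0816, 0.0683]
tool_rot: [-0.0, 0.667, 0.745, -0.0]
contact_force: [-1.6, 0.1, 1.3]
gripper_width: -0.001
grasp_force: 1.1
```

```bash
python3 -c "from h import *;st()"
```

```text
5.85 [-49.2 -29. ] [ 0.4909 -0.0816  0.0683] 6.3 F [-1.6  0.2] 1.3 -0.001
```

{"name": "apply_moves", "arguments": {"targets": [{"translation": [0,0.02,0],"twist": 0,"hand": 0},{"translation": [0,0.015,0],"twist": 0,"hand": 0},{"translation": [0,0.015,0],"twist": 0,"hand": 0}]}}

```text
time: 6.15
tool_pos: [0.4956, -0.0811, 0.0682]
tool_rot: [-0.0, 0.667, 0.745, -0.0]
contact_force: [-4.4, -1.3, 3.4]
gripper_width: -0.002
grasp_force: 2.4
```

{"name": "apply_moves", "arguments": {"targets": [{"translation": [0,0.01,0],"twist": 0,"hand": 0},{"translation": [0,0.01,0],"twist": 0,"hand": 0}]}}

```text
time: 6.35
tool_pos: [0.4976, -0.0808, 0.0682]
tool_rot: [-0.0, 0.667, 0.745, -0.0]
contact_force: [-4.5, -0.4, 3.2]
gripper_width: -0.001
grasp_force: 2.4
```

```bash
python3 -c "from h import *;st()"
```

```text
6.35 [-42.4 -28.9] [ 0.4976 -0.0808  0.0682] 6.3 F [-4.5  0.1] 3.2 -0.001
```

{"name": "apply_moves", "arguments": {"targets": [{"translation": [0,0.01,0],"twist": 0,"hand": 0},{"translation": [0,0.01,0],"twist": 0,"hand": 0}]}}

```text
time: 6.55
tool_pos: [0.4992, -0.0807, 0.0682]
tool_rot: [-0.001, 0.667, 0.745, -0.001]
contact_force: [-9.4, -1.2, 5.4]
gripper_width: 0.0
grasp_force: 4.5
```

{"name": "apply_moves", "arguments": {"targets": [{"translation": [0,0.01,0],"twist": 0,"hand": 0},{"translation": [0,0.01,0],"twist": 0,"hand": 0}]}}

```text
time: 6.75
tool_pos: [0.4995, -0.0806, 0.0681]
tool_rot: [-0.003, 0.667, 0.745, -0.003]
contact_force: [-16.9, -1.5, 13.0]
gripper_width: -0.001
grasp_force: 8.6
```

```bash
python3 -c "from h import *;st()"
```

```text
6.75 [-40.5 -28.9] [ 0.4995 -0.0806  0.0681] 6.34 F [-16.9   0.4] 13.0 -0.001
```

{"name": "apply_moves", "arguments": {"targets": [{"translation": [0,-0.04,0],"twist": 0,"hand": 0},{"translation": [0,-0.1,0],"twist": 0,"hand": 0},{"translation": [0,0,-0.4],"twist": 0,"hand": 0.6},{"translation": [0.2,0,-0.4],"twist": 0,"hand": 0.6},{"translation": [0.4,0,-0.4],"twist": 0,"hand": 0.6},{"translation": [0.4,0,-0.4],"twist": 0,"hand": 0.6},{"translation": [0.2,0,-0.4],"twist": 0,"hand": 0.6},{"translation": [0,0,0],"twist": 0,"hand": 0.6}]}}

```text
time: 7.55
tool_pos: [0.4785, 0.0301, 0.2664]
tool_rot: [0.005, 0.666, 0.746, 0.005]
contact_force: [1.1, 0.2, 0.9]
gripper_width: 0.597
grasp_force: 0.0
```

```bash
python3 - <<'E'
from h import *
import pickle
st(); k=get_calibration("wrist"); im=grab_frame("wrist"); np.save("w2.npy",im); pickle.dump(k,open("w2.pkl","wb"))
cv2.imwrite("pics/w2.png",cv2.resize(im[80:380,180:520],(800,706),interpolation=cv2.INTER_CUBIC)[:600,:,::-1])
# rough path to above wedge: camera over wedge. wedge y axis yaw ~ -33 => tool y = wedge x at -33deg
plan([.45,.32,.22],-33,8)
print(state()["joint_pos"].round(2))
E
```

```text
7.55 [-48.9  83.4] [0.4785 0.0301 0.2664] 6.51 F [1.1 0. ] 0.9 0.597
[0.365, 0.007, 0.054, 0.861]
[0.364, -0.025, 0.054, 0.861]
[0.361, -0.056, 0.054, 0.861]
[0.355, -0.087, 0.054, 0.861]
[0.346, -0.117, 0.054, 0.861]
[0.335, -0.146, 0.054, 0.861]
[0.321, -0.174, 0.054, 0.861]
[0.305, -0.201, 0.054, 0.861]
[-0.1  -0.32  1.94  0.    1.52 -0.21]
```

View pics/w2.png

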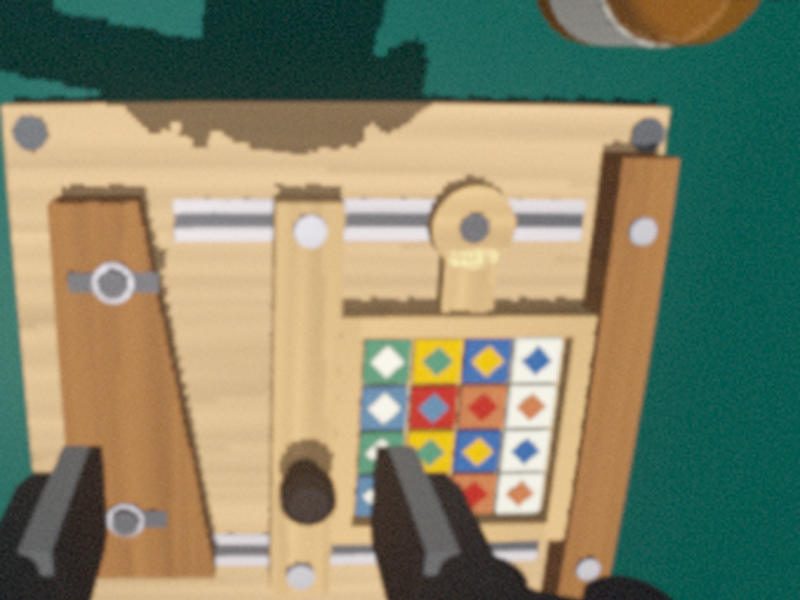

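The tray now sits flush between bar and fence, square, with no gap (bar edge at crop (343,310), fence at (598,310)). On to the wedge.

```bash
python3 - <<'E'
from h import *
import pickle
k=pickle.load(open("w2.pkl","rb"))
for n,px,z in [("TLbase",(4,104),.015),("TRbase",(670,107),.015),("bar-x",(275,201),.037),("bar+x",(342,201),.037),("bar-x low",(271,450),.037),("cleat+y front",(140,199),.037),("cleat front",(214,575),.037),("cleat back",(50,202),.037),("bolt",(310,231),.04),("knob",(307,495),.067),("fence +y",(617,155),.037),("tray tr",(598,317),.033)]: print(n,inj(p2w([np.array(px)/2.353+[180,80]],z,k)[0]))
plan([.415,.295,.24],-33,8)
E
```

```text
TLbase [-147.3  139.1]
TRbase [152.5 139.4]
bar-x [-28.5  99.3]
bar+x [ 0.3 99.3]
bar-x low [-28.6 -19.7]
cleat+y front [-86.2 100.3]
cleat front [-56.3 -90.4]
cleat back [-124.9   99.3]
bolt [-13.4  86.8]
knob [-14.  -26.5]
fence +y [119.4 120.1]
tray tr [122.7  44.9]
[0.339, -0.04, 0.029, 0.861]
[0.334, -0.069, 0.029, 0.861]
[0.327, -0.098, 0.029, 0.861]
[0.317, -0.125, 0.029, 0.861]
[0.306, -0.152, 0.029, 0.861]
[0.291, -0.178, 0.029, 0.861]
[0.275, -0.202, 0.029, 0.861]
[0.257, -0.225, 0.029, 0.861]
```

{"name": "apply_moves", "arguments": {"targets": [{"translation": [0.34,-0.04,0.03],"twist": 0.86,"hand": 0.6},{"translation": [0.33,-0.07,0.03],"twist": 0.86,"hand": 0.6},{"translation": [0.33,-0.1,0.03],"twist": 0.86,"hand": 0.6},{"translation": [0.32,-0.13,0.03],"twist": 0.86,"hand": 0.6},{"translation": [0.31,-0.15,0.03],"twist": 0.86,"hand": 0.6},{"translation": [0.29,-0.18,0.03],"twist": 0.86,"hand": 0.6},{"translation": [0.27,-0.2,0.03],"twist": 0.86,"hand": 0.6},{"translation": [0.26,-0.22,0.03],"twist": 0.86,"hand": 0.6}]}}

```text
time: 8.4
tool_pos: [0.4131, 0.2948, 0.233]
tool_rot: [-0.0, 0.88, 0.474, -0.001]
contact_force: [0.4, 0.7, -0.5]
gripper_width: 0.601
grasp_force: 0.0
```

{"name": "apply_moves", "arguments": {"targets": [{"translation": [0,0,0],"twist": 0,"hand": 0.6},{"translation": [0,0,0],"twist": 0,"hand": 0.6},{"translation": [0,0,0],"twist": 0,"hand": 0.6}]}}

```text
time: 8.7
tool_pos: [0.414, 0.2932, 0.2341]
tool_rot: [0.0, 0.879, 0.476, -0.001]
contact_force: [0.5, 0.5, -0.7]
gripper_width: 0.601
grasp_force: 0.0
```

```bash
python3 - <<'E'
from h import *
import pickle
st(); k=get_calibration("wrist"); im=grab_frame("wrist"); np.save("w3.npy",im); pickle.dump(k,open("w3.pkl","wb"))
cv2.imwrite("pics/w3.png",cv2.resize(im,(800,600),interpolation=cv2.INTER_CUBIC)[:,:,::-1])
hsv=cv2.cvtColor(im,cv2.COLOR_RGB2HSV)
red=((hsv[...,0]<6)|(hsv[...,0]>174))&(hsv[...,1]>180)&(hsv[...,2]>100)
n,l,s_,ce=cv2.connectedComponentsWithStats(red.astype(np.uint8))
for i in range(1,n):
    if s_[i,4]>60: print("red",s_[i],ce[i].round(1),p2w([ce[i]],.054,k).round(4),rect(l==i,.054,k))
for d in regions_of("wrist","wedge_grip")[:2]:
    m=d["pixels"]; print(d["score"],m.sum(),rect(m,.024,k)); c=max(cv2.findContours(m.astype(np.uint8),0,1)[0],key=cv2.contourArea); a=cv2.approxPolyDP(c,5,True).reshape(-1,2); print(a.tolist(),p2w(a,.024,k).round(4).tolist())
E
```

```text
8.7 [-83.3 352.2] [0.414  0.2932 0.2341] -33.16 F [0.6 0.4] -0.7 0.601
red [  0   0  45  16 571] [19.4  6.1] [[0.3233 0.5454 0.054 ]] ((324.1255187988281, 543.3565673828125), (12.047691345214844, 41.23662567138672), 50.98956298828125)
red [271 110  20  48 860] [280.8 133.3] [[0.4437 0.3376 0.054 ]] ((443.31634521484375, 337.2989501953125), (39.25945281982422, 15.903181076049805), 57.25825119018555)
0.89 5915 ((432.98748779296875, 330.64874267578125), (132.2138214111328, 49.751731872558594), 58.400882720947266)
[[247, 69], [274, 209], [301, 209], [301, 69]] [[0.4481, 0.399, 0.024], [0.3963, 0.2772, 0.024], [0.4186, 0.2626, 0.024], [0.4881, 0.3728, 0.024]]
0.88 3076 ((323.36529541015625, 536.5592041015625), (37.252376556396484, 99.12294006347656), 51.7669563293457)
[[0, 42], [96, 19], [97, 1], [0, 0]] [[0.2729, 0.5526, 0.024], [0.3618, 0.5099, 0.024], [0.3719, 0.521, 0.024], [0.2974, 0.5807, 0.024]]
```

View pics/w3.png

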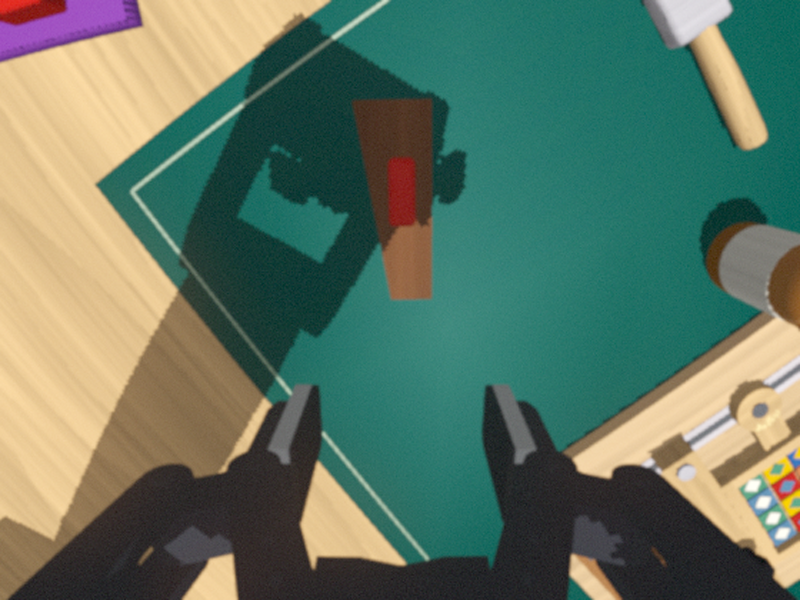

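The wrist view shows the brown wedge upright, tab at (401,191), tail at top, straight side to the right, aligned with the gripper. I choose it, not the purple one at the top left.

```bash
python3 - <<'E'
from h import *
plan([.4432,.3373,.115],-32.6,3); plan([.4432,.3373,.052],-32.6,2,([.4432,.3373,.115],-32.6))
E
```

```text
[0.176, 0.0, 0.399, -0.035]
[0.176, 0.001, 0.399, -0.035]
[0.176, 0.001, 0.399, -0.035]
[0.0, 0.0, 0.315, -0.0]
[0.0, 0.0, 0.315, -0.0]
```

{"name": "apply_moves", "arguments": {"targets": [{"translation": [0.18,0,0.4],"twist": -0.03,"hand": 0.6},{"translation": [0.18,0,0.4],"twist": -0.03,"hand": 0.6},{"translation": [0.17,0,0.4],"twist": -0.03,"hand": 0.6},{"translation": [0,0,0.2],"twist": 0,"hand": 0.6},{"translation": [0,0,0.2],"twist": 0,"hand": 0.6},{"translation": [0,0,0.15],"twist": 0,"hand": 0.6},{"translation": [0,0,0.07],"twist": 0,"hand": 0.6},{"translation": [0,0,0],"twist": 0,"hand": 0.6}]}}

```text
time: 9.6
tool_pos: [0.4425, 0.3381, 0.0523]
tool_rot: [0.0, 0.877, 0.48, -0.001]
contact_force: [0.5, -0.5, -0.9]
gripper_width: 0.604
grasp_force: 0.0
```

```bash
python3 -c "from h import *;st()"
```

```text
9.6 [-49.9 393.5] [0.4425 0.3381 0.0523] -32.64 F [ 0.4 -0.6] -0.9 0.604
```

Close, lift a little.

{"name": "apply_moves", "arguments": {"targets": [{"translation": [0,0,0],"twist": 0,"hand": 0},{"translation": [0,0,0],"twist": 0,"hand": 0},{"translation": [0,0,0],"twist": 0,"hand": 0},{"translation": [0,0,0],"twist": 0,"hand": 0},{"translation": [0,0,0],"twist": 0,"hand": 0},{"translation": [0,0,0],"twist": 0,"hand": 0}]}}

```text
time: 10.2
tool_pos: [0.4438, 0.3393, 0.0546]
tool_rot: [0.0, 0.877, 0.48, 0.001]
contact_force: [0.4, -0.9, 5.7]
gripper_width: 0.172
grasp_force: 61.7
```

{"name": "apply_moves", "arguments": {"targets": [{"translation": [0,0,-0.2],"twist": 0,"hand": 0},{"translation": [0,0,-0.4],"twist": 0,"hand": 0},{"translation": [0,0,-0.4],"twist": 0,"hand": 0},{"translation": [0,0,0],"twist": 0,"hand": 0}]}}

```text
time: 10.6
tool_pos: [0.4459, 0.3407, 0.1597]
tool_rot: [-0.0, 0.877, 0.48, 0.006]
contact_force: [0.9, 0.0, -0.8]
gripper_width: 0.173
grasp_force: 60.8
```

```bash
python3 - <<'E'
from h import *
st(); s=state(); print(s["grasp_force"],s["joint_pos"].round(2))
k=get_calibration("wrist"); im=grab_frame("wrist")
cv2.imwrite("pics/w4.png",im[:,:,::-1])
# tab (0,+10) of wedge -> jig (-53, 60+10)
a=[*J(-.053,.070),.16]; plan(a,6.48,10); print(a)
E
```

```text
10.6 [-46.2 395.7] [0.4459 0.3407 0.1597] -32.59 F [ 0.9 -0.1] -0.8 0.173
60.770920515060425 [ 0.52 -0.03  1.86  0.    1.3   1.09]
[-0.256, 0.201, -0.004, -0.682]
[-0.269, 0.183, -0.004, -0.682]
[-0.281, 0.164, -0.004, -0.682]
[-0.291, 0.145, -0.004, -0.682]
[-0.3, 0.125, -0.004, -0.682]
[-0.308, 0.104, -0.004, -0.682]
[-0.314, 0.083, -0.004, -0.682]
[-0.319, 0.061, -0.004, -0.682]
[-0.323, 0.039, -0.004, -0.682]
[-0.325, 0.017, -0.004, -0.682]
[np.float64(0.47593865360129584), np.float64(0.01627140333810606), 0.16]
```

View pics/w4.png

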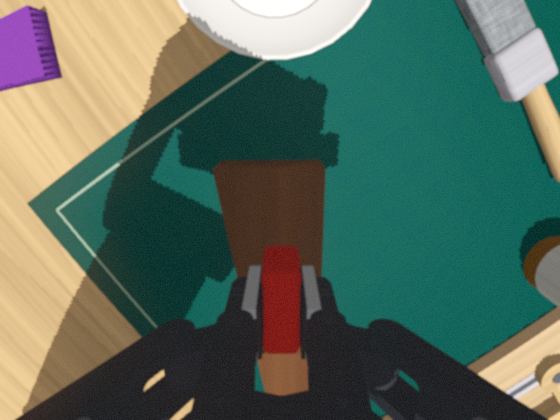

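The wedge is held by its tab, tail up in the image, level. I check its yaw in the hand numerically.

```bash
python3 - <<'E'
from h import *
k=get_calibration("wrist"); im=grab_frame("wrist").astype(float); s=state(); th,M=yaw(); zt=s["tool_pos"][2]-.0546+.024
b=cv2.GaussianBlur(im,(0,0),1); m=(b[...,0]>b[...,1]*1.15)&(b[...,0]>35)
R=[];L=[]
for r in list(range(166,236,6))+list(range(360,392,4)):
    xs=np.nonzero(m[r,200:340])[0]+200
    if len(xs)==0: continue
    P=p2w([[xs.min()-.5,r],[xs.max()+.5,r]],zt,k); q=(P-s["tool_pos"])@M*1000
    print(r,xs.min(),xs.max(),q[:,:2].round(1).tolist())
E
```

```text
166 216 322 [[54.7, -27.7], [54.6, 20.0]]
172 214 323 [[52.0, -28.8], [51.9, 20.5]]
178 216 323 [[49.2, -28.0], [49.1, 20.6]]
184 217 322 [[46.4, -27.7], [46.4, 20.3]]
190 219 322 [[43.6, -27.0], [43.6, 20.4]]
196 220 322 [[40.8, -26.7], [40.7, 20.5]]
202 221 322 [[37.9, -26.3], [37.9, 20.6]]
208 223 322 [[35.1, -25.6], [35.0, 20.7]]
214 224 321 [[32.1, -25.3], [32.1, 20.3]]
220 225 321 [[29.2, -24.9], [29.1, 20.4]]
226 226 321 [[26.2, -24.6], [26.1, 20.6]]
232 228 321 [[23.2, -23.8], [23.1, 20.7]]
360 258 308 [[-51.8, -11.3], [-52.0, 16.6]]
364 259 309 [[-54.6, -10.9], [-54.7, 17.2]]
368 260 309 [[-57.4, -10.4], [-57.5, 17.3]]
372 261 309 [[-60.3, -9.9], [-60.4, 17.4]]
376 262 309 [[-63.1, -9.4], [-63.3, 17.5]]
380 263 309 [[-66.0, -8.9], [-66.2, 17.6]]
384 264 309 [[-69.0, -8.4], [-69.1, 17.7]]
388 265 309 [[-72.0, -7.9], [-72.1, 17.7]]
```

{"name": "apply_moves", "arguments": {"targets": [{"translation": [-0.26,0.2,0],"twist": -0.68,"hand": 0},{"translation": [-0.27,0.18,0],"twist": -0.68,"hand": 0},{"translation": [-0.28,0.16,0],"twist": -0.68,"hand": 0},{"translation": [-0.29,0.15,0],"twist": -0.68,"hand": 0},{"translation": [-0.3,0.12,0],"twist": -0.68,"hand": 0},{"translation": [-0.31,0.1,0],"twist": -0.68,"hand": 0},{"translation": [-0.31,0.08,0],"twist": -0.68,"hand": 0},{"translation": [-0.32,0.06,0],"twist": -0.68,"hand": 0}]}}

```text
time: 11.5
tool_pos: [0.4643, 0.079, 0.1501]
tool_rot: [-0.002, 0.715, 0.699, -0.002]
contact_force: [0.5, 0.0, -1.6]
gripper_width: 0.17
grasp_force: 60.7
```

{"name": "apply_moves", "arguments": {"targets": [{"translation": [-0.32,0.04,0],"twist": -0.68,"hand": 0},{"translation": [-0.33,0.02,0],"twist": -0.7,"hand": 0},{"translation": [0,0,0],"twist": 0,"hand": 0},{"translation": [0,0,0],"twist": 0,"hand": 0},{"translation": [0,0,0],"twist": 0,"hand": 0}]}}

```text
time: 12.0
tool_pos: [0.4718, 0.0159, 0.1514]
tool_rot: [-0.001, 0.666, 0.746, -0.001]
contact_force: [0.9, 0.1, -1.5]
gripper_width: 0.171
grasp_force: 60.7
```

```bash
python3 - <<'E'
from h import *
st(); a=[*J(-.053,.070),.10]; plan(a,6.48,2)
E
```

```text
12.0 [-57.2  70.1] [0.4718 0.0159 0.1514] 6.48 F [0.9 0. ] -1.5 0.171
[-0.001, 0.021, 0.257, 0.0]
[-0.001, 0.021, 0.257, 0.0]
```

{"name": "apply_moves", "arguments": {"targets": [{"translation": [0,0.02,0.2],"twist": 0,"hand": 0},{"translation": [0,0.02,0.2],"twist": 0,"hand": 0},{"translation": [0,0,0.1],"twist": 0,"hand": 0},{"translation": [0,0,0],"twist": 0,"hand": 0},{"translation": [0,0,0],"twist": 0,"hand": 0}]}}

```text
time: 12.5
tool_pos: [0.4768, 0.0161, 0.1032]
tool_rot: [-0.0, 0.666, 0.746, -0.0]
contact_force: [0.5, 0.0, -1.6]
gripper_width: 0.172
grasp_force: 60.6
```

```bash
python3 - <<'E'
from h import *
st(); k=get_calibration("wrist"); im=grab_frame("wrist")
cv2.imwrite("pics/w5.png",cv2.resize(im,(800,600),interpolation=cv2.INTER_CUBIC)[:,:,::-1])
E
```

```text
12.5 [-52.2  69.8] [0.4768 0.0161 0.1032] 6.52 F [ 0.5 -0. ] -1.6 0.172
```

View pics/w5.png

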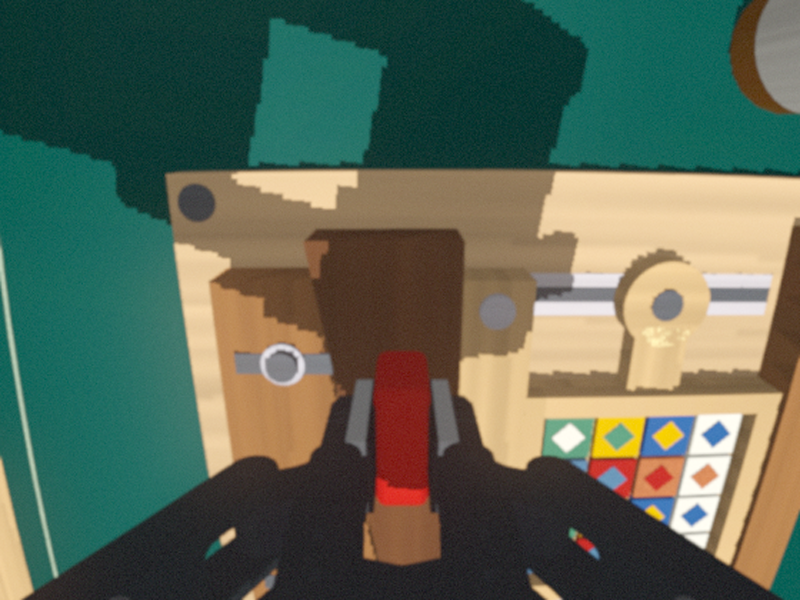

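The wedge hangs above the channel (tail corner (463,235), bar end to its right at (535,285), cleat to its left). Lower it.

{"name": "apply_moves", "arguments": {"targets": [{"translation": [0,-0.01,0.1],"twist": 0,"hand": 0},{"translation": [0,0,0.1],"twist": 0,"hand": 0},{"translation": [0,0,0.08],"twist": 0,"hand": 0},{"translation": [0,0,0.03],"twist": 0,"hand": 0},{"translation": [0,0,0],"twist": 0,"hand": 0}]}}

```text
time: 13.05
tool_pos: [0.4751, 0.0156, 0.071]
tool_rot: [-0.001, 0.666, 0.746, -0.001]
contact_force: [0.6, -0.3, -2.1]
gripper_width: 0.174
grasp_force: 60.6
```

```bash
python3 -c "from h import *;st()"
```

```text
13.05 [-53.9  69.4] [0.4751 0.0156 0.071 ] 6.47 F [ 0.6 -0.3] -2.1 0.174
```

{"name": "apply_moves", "arguments": {"targets": [{"translation": [0,0,0.01],"twist": 0,"hand": 0},{"translation": [0,0,0.01],"twist": 0,"hand": 0},{"translation": [0,0,0],"twist": 0,"hand": 0}]}}

```text
time: 13.35
tool_pos: [0.476, 0.0155, 0.0702]
tool_rot: [0.0, 0.666, 0.746, 0.0]
contact_force: [-0.2, -0.1, -1.5]
gripper_width: 0.173
grasp_force: 60.6
```

```bash
python3 -c "from h import *;st()"
```

```text
13.35 [-53.1  69.2] [0.476  0.0155 0.0702] 6.47 F [-0.2 -0.1] -1.5 0.173
```

{"name": "apply_moves", "arguments": {"targets": [{"translation": [0,0,0.01],"twist": 0,"hand": 0},{"translation": [0,0,0.01],"twist": 0,"hand": 0}]}}

```text
time: 13.55
tool_pos: [0.4762, 0.0155, 0.0696]
tool_rot: [-0.0, 0.666, 0.746, -0.0]
contact_force: [-6.8, 0.7, 13.8]
gripper_width: 0.172
grasp_force: 62.7
```

{"name": "apply_moves", "arguments": {"targets": [{"translation": [0,0,0.01],"twist": 0,"hand": 0},{"translation": [0,0,0],"twist": 0,"hand": 0}]}}

```text
time: 13.75
tool_pos: [0.4763, 0.0155, 0.0696]
tool_rot: [-0.0, 0.666, 0.746, -0.0]
contact_force: [-7.6, 0.2, 15.0]
gripper_width: 0.171
grasp_force: 62.9
```

```bash
python3 -c "from h import *;st()"
```

```text
13.75 [-52.8  69.2] [0.4763 0.0155 0.0696] 6.48 F [-7.5  1. ] 15.0 0.171
```

{"name": "apply_moves", "arguments": {"targets": [{"translation": [0,0,-0.01],"twist": 0,"hand": 0},{"translation": [0,0,0],"twist": 0,"hand": 0.4},{"translation": [0,0,0],"twist": 0,"hand": 0.4},{"translation": [0,0,0],"twist": 0,"hand": 0.4},{"translation": [0,0,-0.1],"twist": 0,"hand": 0.4},{"translation": [0,0,-0.3],"twist": 0,"hand": 0.4},{"translation": [0,0,-0.3],"twist": 0,"hand": 0.4},{"translation": [0.4,0,-0.2],"twist": 0,"hand": 0}]}}

```text
time: 14.55
tool_pos: [0.473, 0.0531, 0.1614]
tool_rot: [0.002, 0.668, 0.744, 0.001]
contact_force: [1.4, 0.9, 0.1]
gripper_width: 0.241
grasp_force: 0.0
```

{"name": "apply_moves", "arguments": {"targets": [{"translation": [0.4,0,-0.1],"twist": 0,"hand": 0},{"translation": [0.3,0,0],"twist": 0,"hand": 0},{"translation": [0,0,0],"twist": 0,"hand": 0},{"translation": [0,0,0],"twist": 0,"hand": 0},{"translation": [0,0,0],"twist": 0,"hand": 0}]}}

```text
time: 15.05
tool_pos: [0.4634, 0.1242, 0.168]
tool_rot: [0.0, 0.666, 0.746, -0.0]
contact_force: [-1.2, -1.0, 0.5]
gripper_width: 0.002
grasp_force: 0.0
```

```bash
python3 - <<'E'
from h import *
st(); k=get_calibration("top"); im=grab_frame("top"); im2=grab_frame("wrist"); st()
a=cv2.resize(im[165:285,255:375],(600,600),interpolation=cv2.INTER_CUBIC)
cv2.imwrite("pics/t2.png",np.hstack([cv2.resize(a,(400,400)),cv2.resize(im2,(400,300))[np.r_[0:300,[0]*100]]])[:,:,::-1])
for p in [(-.055,.13),(-.055,-.005)]: print(p, inj([0,0]) is None)
hsv=cv2.cvtColor(im,cv2.COLOR_RGB2HSV)
red=((hsv[...,0]<6)|(hsv[...,0]>174))&(hsv[...,1]>190)&(hsv[...,2]>100); red[:215]=0
n,l,s_,ce=cv2.connectedComponentsWithStats(red.astype(np.uint8))
for i in range(1,n):
    if s_[i,4]>15: print("red",ce[i].round(1),inj(p2w([ce[i]],.069,k)[0]))
E
```

```text
15.05 [-53.3 178.7] [0.4634 0.1242 0.168 ] 6.44 F [-1.3 -0.8] 0.5 0.002
15.15 [-53.3 178.4] [0.4634 0.124  0.1678] 6.39 F [-0.2 -0.1] -0.3 0.0
(-0.055, 0.13) False
(-0.055, -0.005) False
red [292.1 238.5] [-51.8  70.6]
red [ 87.4 281. ] [-153.   617.6]
```

View pics/t2.png

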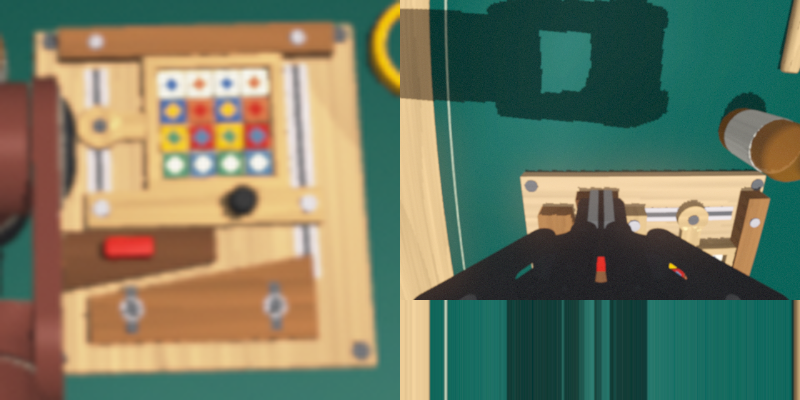

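The top view shows the wedge lying flat in the channel: tab at crop (130,246), straight side along the bar; the measured tab position is jig (-52,70.6). The fingers are shut, so I go down behind the tail.

{"name": "apply_moves", "arguments": {"targets": [{"translation": [-0.26,-0.03,0.3],"twist": 0,"hand": 0},{"translation": [0,0,0.4],"twist": 0,"hand": 0},{"translation": [0,0,0.3],"twist": 0,"hand": 0},{"translation": [0,0,0.15],"twist": 0,"hand": 0},{"translation": [0,0,0.08],"twist": 0,"hand": 0},{"translation": [0,0,0],"twist": 0,"hand": 0},{"translation": [0,0,0],"twist": 0,"hand": 0}]}}

```text
time: 15.85
tool_pos: [0.4642, 0.0984, 0.0459]
tool_rot: [0.001, 0.666, 0.746, 0.001]
contact_force: [-0.2, 0.3, 0.6]
gripper_width: -0.004
grasp_force: 0.0
```

```bash
python3 -c "from h import *;st()"
```

```text
15.85 [-55.4 152.9] [0.4642 0.0984 0.0459] 6.44 F [-0.2  0.4] 0.6 -0.004
```

{"name": "apply_moves", "arguments": {"targets": [{"translation": [0,-0.01,0.05],"twist": 0,"hand": 0},{"translation": [-0.06,0,0],"twist": 0,"hand": 0},{"translation": [-0.06,0,0],"twist": 0,"hand": 0},{"translation": [-0.02,0,0],"twist": 0,"hand": 0},{"translation": [-0.02,0,0],"twist": 0,"hand": 0},{"translation": [-0.02,0,0],"twist": 0,"hand": 0}]}}

```text
time: 16.45
tool_pos: [0.4645, 0.0804, 0.0401]
tool_rot: [0.0, 0.666, 0.746, 0.0]
contact_force: [-0.2, 0.6, 1.3]
gripper_width: 0.006
grasp_force: 0.0
```

```bash
python3 -c "from h import *;st()"
```

```text
16.45 [-57.2 135.1] [0.4645 0.0804 0.0401] 6.46 F [-0.1  0.6] 1.3 0.006
```

{"name": "apply_moves", "arguments": {"targets": [{"translation": [-0.02,0,0],"twist": 0,"hand": 0},{"translation": [-0.02,0,0],"twist": 0,"hand": 0},{"translation": [-0.02,0,0],"twist": 0,"hand": 0},{"translation": [-0.02,0,0],"twist": 0,"hand": 0},{"translation": [-0.02,0,0],"twist": 0,"hand": 0},{"translation": [-0.02,0,0],"twist": 0,"hand": 0},{"translation": [-0.02,0,0],"twist": 0,"hand": 0},{"translation": [-0.02,0,0],"twist": 0,"hand": 0}]}}

```text
time: 17.25
tool_pos: [0.4662, 0.0646, 0.04]
tool_rot: [-0.0, 0.666, 0.746, 0.0]
contact_force: [0.0, 1.1, 0.5]
gripper_width: -0.002
grasp_force: 0.5
```

```bash
python3 -c "from h import *;st()"
```

```text
17.25 [-57.2 119.2] [0.4662 0.0646 0.04  ] 6.48 F [0.2 1.1] 0.5 -0.002
```

{"name": "apply_moves", "arguments": {"targets": [{"translation": [-0.02,0,0],"twist": 0,"hand": 0},{"translation": [-0.02,0,0],"twist": 0,"hand": 0},{"translation": [-0.02,0,0],"twist": 0,"hand": 0},{"translation": [-0.02,0,0],"twist": 0,"hand": 0},{"translation": [-0.02,0,0],"twist": 0,"hand": 0},{"translation": [-0.02,0,0],"twist": 0,"hand": 0},{"translation": [-0.02,0,0],"twist": 0,"hand": 0},{"translation": [-0.02,0,0],"twist": 0,"hand": 0}]}}

```text
time: 18.05
tool_pos: [0.468, 0.0487, 0.04]
tool_rot: [-0.0, 0.666, 0.746, -0.0]
contact_force: [-0.4, 0.5, 0.3]
gripper_width: 0.003
grasp_force: 0.6
```

```bash
python3 -c "from h import *;st()"
```

```text
18.05 [-57.3 103.1] [0.468  0.0487 0.04  ] 6.48 F [-0.3  0.6] 0.3 0.003
```

{"name": "apply_moves", "arguments": {"targets": [{"translation": [-0.02,0,0],"twist": 0,"hand": 0},{"translation": [-0.02,0,0],"twist": 0,"hand": 0},{"translation": [-0.02,0,0],"twist": 0,"hand": 0},{"translation": [-0.02,0,0],"twist": 0,"hand": 0}]}}

```text
time: 18.45
tool_pos: [0.4689, 0.0407, 0.04]
tool_rot: [0.0, 0.666, 0.746, 0.0]
contact_force: [-1.0, 0.9, -0.4]
gripper_width: 0.0
grasp_force: 0.6
```

```bash
python3 -c "from h import *;st()"
```

```text
18.45 [-57.2  95.1] [0.4689 0.0407 0.04  ] 6.48 F [-0.9  1. ] -0.4 0.0
```

{"name": "apply_moves", "arguments": {"targets": [{"translation": [-0.02,0,0],"twist": 0,"hand": 0},{"translation": [-0.02,0,0],"twist": 0,"hand": 0},{"translation": [-0.02,0,0],"twist": 0,"hand": 0}]}}

```text
time: 18.75
tool_pos: [0.4696, 0.0348, 0.04]
tool_rot: [0.0, 0.666, 0.746, 0.0]
contact_force: [1.1, 0.9, 0.4]
gripper_width: 0.003
grasp_force: 0.6
```

{"name": "apply_moves", "arguments": {"targets": [{"translation": [-0.01,0,0],"twist": 0,"hand": 0},{"translation": [-0.01,0,0],"twist": 0,"hand": 0},{"translation": [-0.01,0,0],"twist": 0,"hand": 0}]}}

```text
time: 19.05
tool_pos: [0.4699, 0.032, 0.04]
tool_rot: [0.0, 0.666, 0.746, 0.0]
contact_force: [-0.0, 0.5, 0.1]
gripper_width: -0.004
grasp_force: 0.6
```

```bash
python3 -c "from h import *;st()"
```

```text
19.05 [-57.2  86.3] [0.4699 0.032  0.04  ] 6.48 F [0.  0.5] 0.1 -0.004
```

{"name": "apply_moves", "arguments": {"targets": [{"translation": [-0.01,0,0],"twist": 0,"hand": 0},{"translation": [-0.01,0,0],"twist": 0,"hand": 0},{"translation": [-0.01,0,0],"twist": 0,"hand": 0},{"translation": [-0.01,0,0],"twist": 0,"hand": 0}]}}

```text
time: 19.45
tool_pos: [0.4703, 0.0279, 0.04]
tool_rot: [-0.0, 0.666, 0.746, -0.0]
contact_force: [0.0, 0.7, 1.2]
gripper_width: 0.0
grasp_force: 0.6
```

```bash
python3 -c "from h import *;st()"
```

```text
19.45 [-57.3  82.2] [0.4703 0.0279 0.04  ] 6.48 F [0.1 0.7] 1.2 0.0
```

{"name": "apply_moves", "arguments": {"targets": [{"translation": [-0.01,0,0],"twist": 0,"hand": 0},{"translation": [-0.01,0,0],"twist": 0,"hand": 0},{"translation": [-0.01,0,0],"twist": 0,"hand": 0}]}}

```text
time: 19.75
tool_pos: [0.4707, 0.0249, 0.04]
tool_rot: [0.0, 0.666, 0.746, 0.0]
contact_force: [-0.1, 1.6, 1.8]
gripper_width: 0.005
grasp_force: 0.6
```

```bash
python3 -c "from h import *;st()"
```

```text
19.75 [-57.2  79.2] [0.4707 0.0249 0.04  ] 6.47 F [0.  1.6] 1.8 0.005
```

{"name": "apply_moves", "arguments": {"targets": [{"translation": [-0.01,0,0],"twist": 0,"hand": 0},{"translation": [-0.01,0,0],"twist": 0,"hand": 0}]}}

```text
time: 19.95
tool_pos: [0.4709, 0.023, 0.04]
tool_rot: [0.0, 0.666, 0.746, -0.0]
contact_force: [0.2, 1.5, 0.7]
gripper_width: 0.001
grasp_force: 0.6
```

```bash
python3 -c "from h import *;st()"
```

```text
19.95 [-57.2  77.2] [0.4709 0.023  0.04  ] 6.47 F [0.3 1.4] 0.7 0.001
```

{"name": "apply_moves", "arguments": {"targets": [{"translation": [-0.01,0,0],"twist": 0,"hand": 0},{"translation": [-0.01,0,0],"twist": 0,"hand": 0}]}}

```text
time: 20.15
tool_pos: [0.4711, 0.021, 0.04]
tool_rot: [-0.0, 0.666, 0.746, -0.0]
contact_force: [-1.0, 0.9, 0.4]
gripper_width: 0.001
grasp_force: 0.6
```

```bash
python3 -c "from h import *;st()"
```

```text
20.15 [-57.3  75.2] [0.4711 0.021  0.04  ] 6.47 F [-0.9  1. ] 0.4 0.001
```

{"name": "apply_moves", "arguments": {"targets": [{"translation": [-0.01,0,0],"twist": 0,"hand": 0},{"translation": [-0.01,0,0],"twist": 0,"hand": 0}]}}

```text
time: 20.35
tool_pos: [0.4714, 0.019, 0.04]
tool_rot: [0.0, 0.666, 0.746, -0.0]
contact_force: [-0.7, 1.1, -0.0]
gripper_width: 0.002
grasp_force: 0.6
```

{"name": "apply_moves", "arguments": {"targets": [{"translation": [-0.01,0,0],"twist": 0,"hand": 0},{"translation": [-0.01,0,0],"twist": 0,"hand": 0}]}}

```text
time: 20.55
tool_pos: [0.4717, 0.0171, 0.04]
tool_rot: [0.0, 0.666, 0.746, 0.0]
contact_force: [1.2, 1.6, -0.1]
gripper_width: -0.001
grasp_force: 0.8
```

{"name": "apply_moves", "arguments": {"targets": [{"translation": [-0.01,0,0],"twist": 0,"hand": 0},{"translation": [-0.01,0,0],"twist": 0,"hand": 0}]}}

```text
time: 20.75
tool_pos: [0.472, 0.0151, 0.0401]
tool_rot: [0.0, 0.666, 0.746, 0.0]
contact_force: [1.0, 2.1, 0.1]
gripper_width: -0.003
grasp_force: 1.0
```

{"name": "apply_moves", "arguments": {"targets": [{"translation": [-0.01,0,0],"twist": 0,"hand": 0},{"translation": [-0.01,0,0],"twist": 0,"hand": 0}]}}

```text
time: 20.95
tool_pos: [0.4722, 0.0131, 0.0401]
tool_rot: [0.0, 0.666, 0.746, 0.0]
contact_force: [1.2, 3.3, 0.5]
gripper_width: 0.003
grasp_force: 1.2
```

{"name": "apply_moves", "arguments": {"targets": [{"translation": [-0.01,0,0],"twist": 0,"hand": 0},{"translation": [-0.01,0,0],"twist": 0,"hand": 0}]}}

```text
time: 21.15
tool_pos: [0.4724, 0.0111, 0.0401]
tool_rot: [0.0, 0.666, 0.746, 0.0]
contact_force: [1.2, 2.2, 0.5]
gripper_width: -0.0
grasp_force: 1.3
```

{"name": "apply_moves", "arguments": {"targets": [{"translation": [-0.01,0,0],"twist": 0,"hand": 0},{"translation": [-0.01,0,0],"twist": 0,"hand": 0}]}}

```text
time: 21.35
tool_pos: [0.4726, 0.0091, 0.0401]
tool_rot: [0.0, 0.666, 0.746, 0.0]
contact_force: [1.4, 3.2, 0.5]
gripper_width: 0.002
grasp_force: 1.4
```

{"name": "apply_moves", "arguments": {"targets": [{"translation": [-0.01,0,0],"twist": 0,"hand": 0},{"translation": [-0.01,0,0],"twist": 0,"hand": 0}]}}

```text
time: 21.55
tool_pos: [0.4728, 0.0071, 0.0401]
tool_rot: [0.0, 0.666, 0.746, 0.0]
contact_force: [2.3, 2.7, 1.3]
gripper_width: 0.001
grasp_force: 1.5
```

{"name": "apply_moves", "arguments": {"targets": [{"translation": [-0.01,0,0],"twist": 0,"hand": 0},{"translation": [-0.01,0,0],"twist": 0,"hand": 0}]}}

```text
time: 21.75
tool_pos: [0.473, 0.0051, 0.0401]
tool_rot: [0.0, 0.666, 0.746, 0.0]
contact_force: [1.8, 4.2, 1.0]
gripper_width: -0.001
grasp_force: 1.5
```

{"name": "apply_moves", "arguments": {"targets": [{"translation": [-0.01,0,0],"twist": 0,"hand": 0},{"translation": [-0.01,0,0],"twist": 0,"hand": 0}]}}

```text
time: 21.95
tool_pos: [0.4732, 0.0031, 0.04]
tool_rot: [-0.0, 0.666, 0.746, 0.0]
contact_force: [1.5, 3.8, 0.2]
gripper_width: 0.0
grasp_force: 1.5
```

```bash
python3 - <<'E'
from h import *
st(); im=grab_frame("top"); k=get_calibration("top")
a=cv2.resize(im[185:275,265:375],(660,540),interpolation=cv2.INTER_CUBIC)
cv2.imwrite("pics/t3.png",a[:,:,::-1])
E
```

```text
21.95 [-57.2  57.2] [0.4732 0.0031 0.04  ] 6.47 F [1.9 3.7] 0.2 0.0
```

View pics/t3.png

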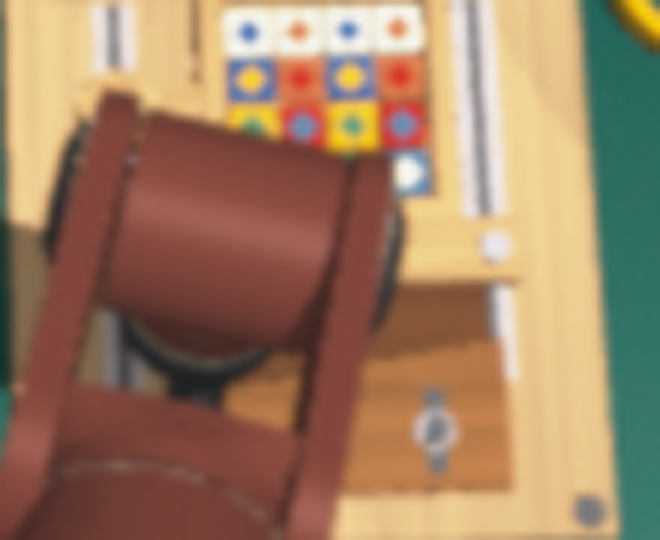

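The view shows the wedge's nose at (490,315), snug between bar and cleat, and not yet bound. Keep feeling.

{"name": "apply_moves", "arguments": {"targets": [{"translation": [-0.01,0,0],"twist": 0,"hand": 0},{"translation": [-0.01,0,0],"twist": 0,"hand": 0}]}}

```text
time: 22.2
tool_pos: [0.4734, 0.0011, 0.04]
tool_rot: [-0.0, 0.666, 0.746, -0.0]
contact_force: [1.8, 3.8, 0.5]
gripper_width: -0.0
grasp_force: 1.5
```

{"name": "apply_moves", "arguments": {"targets": [{"translation": [-0.01,0,0],"twist": 0,"hand": 0},{"translation": [-0.01,0,0],"twist": 0,"hand": 0}]}}

```text
time: 22.4
tool_pos: [0.4736, -0.0009, 0.04]
tool_rot: [-0.0, 0.666, 0.746, -0.0]
contact_force: [1.4, 3.5, 0.4]
gripper_width: -0.003
grasp_force: 1.5
```

{"name": "apply_moves", "arguments": {"targets": [{"translation": [-0.01,0,0],"twist": 0,"hand": 0},{"translation": [-0.01,0,0],"twist": 0,"hand": 0}]}}

```text
time: 22.6
tool_pos: [0.4737, -0.0023, 0.04]
tool_rot: [-0.001, 0.666, 0.746, 0.001]
contact_force: [1.7, 8.4, 1.7]
gripper_width: -0.002
grasp_force: 4.1
```

{"name": "apply_moves", "arguments": {"targets": [{"translation": [-0.01,0,0],"twist": 0,"hand": 0}]}}

```text
time: 22.7
tool_pos: [0.4738, -0.0024, 0.04]
tool_rot: [-0.002, 0.666, 0.746, 0.001]
contact_force: [1.9, 12.0, 2.9]
gripper_width: 0.001
grasp_force: 6.1
```

{"name": "apply_moves", "arguments": {"targets": [{"translation": [-0.007,0,0],"twist": 0,"hand": 0},{"translation": [0,0,0],"twist": 0,"hand": 0}]}}

```text
time: 22.9
tool_pos: [0.4737, -0.0024, 0.04]
tool_rot: [-0.002, 0.666, 0.746, 0.002]
contact_force: [1.1, 13.2, 3.3]
gripper_width: -0.002
grasp_force: 6.2
```

```bash
python3 -c "from h import *;st()"
```

```text
22.9 [-57.3  51.7] [ 0.4737 -0.0024  0.04  ] 6.42 F [ 2.6 13. ] 3.3 -0.002
```

One touch more, hold, then ease off.

{"name": "apply_moves", "arguments": {"targets": [{"translation": [-0.006,0,0],"twist": 0,"hand": 0},{"translation": [0,0,0],"twist": 0,"hand": 0},{"translation": [0,0,0],"twist": 0,"hand": 0}]}}

```text
time: 23.2
tool_pos: [0.4738, -0.0024, 0.04]
tool_rot: [-0.002, 0.666, 0.746, 0.002]
contact_force: [1.1, 13.7, 3.2]
gripper_width: -0.002
grasp_force: 7.3
```

{"name": "apply_moves", "arguments": {"targets": [{"translation": [0.02,0,0],"twist": 0,"hand": 0},{"translation": [0.03,0,0],"twist": 0,"hand": 0},{"translation": [0.1,0,0],"twist": 0,"hand": 0},{"translation": [0.1,0,0],"twist": 0,"hand": 0},{"translation": [0,0,-0.3],"twist": 0,"hand": 0},{"translation": [0,0,-0.4],"twist": 0,"hand": 0},{"translation": [0.3,0,-0.4],"twist": 0,"hand": 0},{"translation": [0.4,0,-0.4],"twist": 0,"hand": 0}]}}

```text
time: 24.0
tool_pos: [0.4638, 0.0851, 0.1873]
tool_rot: [0.001, 0.667, 0.745, 0.0]
contact_force: [1.1, 0.7, -0.2]
gripper_width: -0.0
grasp_force: 0.0
```

{"name": "apply_moves", "arguments": {"targets": [{"translation": [0.4,0,-0.2],"twist": 0,"hand": 0},{"translation": [0,0,0],"twist": 0,"hand": 0},{"translation": [0,0,0],"twist": 0,"hand": 0},{"translation": [0,0,0],"twist": 0,"hand": 0},{"translation": [0,0,0],"twist": 0,"hand": 0}]}}

```text
time: 24.5
tool_pos: [0.4587, 0.1235, 0.2036]
tool_rot: [-0.001, 0.667, 0.745, -0.001]
contact_force: [-0.5, 0.4, -0.2]
gripper_width: -0.001
grasp_force: 0.0
```

```bash
python3 - <<'E'
from h import *
st(); im=grab_frame("top"); im2=grab_frame("wrist")
a=cv2.resize(im[165:285,255:375],(400,400),interpolation=cv2.INTER_CUBIC); b=cv2.resize(im2[150:420,130:530],(400,270)); b=cv2.copyMakeBorder(b,0,130,0,0,0)
cv2.imwrite("pics/t4.png",np.hstack([a,b])[:,:,::-1])
E
```

```text
24.5 [-58.1 178.5] [0.4587 0.1235 0.2036] 6.39 F [-0.4  0.4] -0.2 -0.001
```

View pics/t4.png

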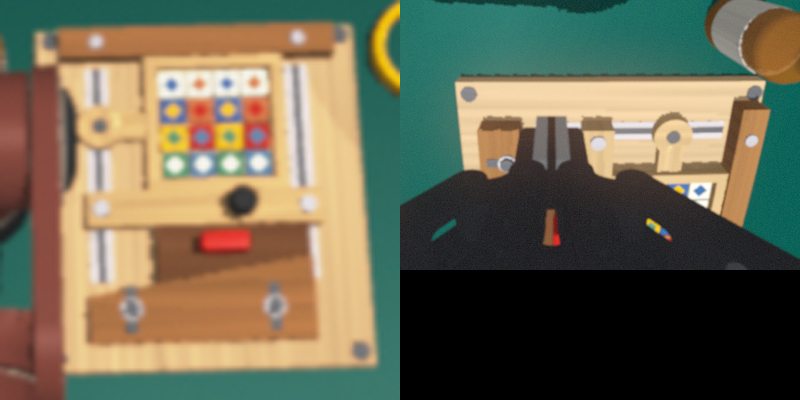

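The wedge (tab at (225,240)) fills the channel flush to bar and ramp. The tray is tight against the fence, nothing else has moved, and the arm is clear.

```bash
python3 -c "from plant import *;print(job_done())"
```

```text
the job is handed in; nothing more can be done
None
```

The tray is clamped square against the fence, the wedge was jammed with about 14 N and stayed put once the fingers let go, and the job was handed in after about 24.5 s; the judge gave no verdict.

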